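# Take up the end play of a cardboard core on its bench spindle

## Robot

A 7-joint arm with a two-finger parallel gripper is mounted at the origin on the work surface. World frame = base frame: x ahead of the robot, y to its left, z up, the work surface at z = 0. Lengths are in m, angles in degrees, forces in N, time in s.
With the tool pointing down it reaches from about 0.4 to 0.85 m from the base axis. Payload 4.5 kg.
Tool frame: the origin (TCP) lies on the centre line of the jaws, within the pads' length; the fingertips stand tip_extent ahead of it and the grasp point (between the pads) lies 11 mm behind it (tip_extent is the distance from the TCP to the fingertips, in m); z points along the fingers, y is the line along which they close (so a half turn about z gives the same grasp; the last joint's range is limited). The gripper opens to 88 mm and grips with 3 to 60 N. Pads are 18 mm wide; open, the fingers measure 123 mm over their backs; the gripper's body (75 mm by 187 mm) begins 45 mm behind the grasp point.
Start: joints at [-66.131, 39.483, -11.15, 89.685, 9.013, 51.709, -12.324], TCP at [0.233, 0.58, 0.247] pointing down, gripper open.
Joint ranges: [-172.22, 172.22], [-26.19, 119.32], [-84.43, 86.54], [7.71, 146.69], [-57.33, 237.33], [2.42, 119.75], [-152.13, 152.13]. Speed limits (degrees/s): [147.25, 147.25, 180, 180, 180, 180, 180].

## Interface

Orientations are given as a 3x3 rotation matrix whose columns are the frame's x, y, z axes.
In Python, from station import state, get_image, hand_in, tip_extent gives the robot as it stands. The module is installed in compiled form; this text tells all that it offers.
- The arm moves only by the tool servo_tool, never from a script. Its argument "increments" is one flat list of numbers, 5 for each row, row after row: the shift along the tool's x, y, z in m, then the turn about the tool's z in rad, then the finger opening in m, from 0 to 0.0881. In form: [x, y, z, twist, gripper, x, y, z, twist, gripper, ...]. A call has 1 to 5 rows; each row is the pose to reach, as a shift and turn from the pose commanded when the call began, along the tool's axes at that moment; what a row does not reach only later rows make up. A row lasts 1/12 s, in which the tool goes at most 41.7 mm and 7.16 degrees, less where a joint would pass 70% of its speed; a pose out of reach is approached as far as the arm can. A call with a gripper value outside its range is refused whole. The fingers move at their own pace and stop on an object; the grip force is fixed at half the most. Time passes only in rows, so rows that repeat a pose let the fingers close. It gives the time, the measured TCP pose, the force, the opening and the grip force at its end, in the units of the state.
- state(): the state, without advancing time (a new reading comes with each control period).
- get_image(name): name is "scene" or "top" or "wrist"; returns a dict with "color" (400x640x3 uint8, red, green, blue), "intrinsics" (3x3 intrinsics, pixels), "k1" (the pictures are not rectified: a ray, as slopes to the right and down, at radius r is drawn at 1 + k1 r^2 times it, then the intrinsics apply), "world_from_camera" (4x4, takes a point from camera to world coordinates); the wrist camera has in their place "hand_eye" (4x4, takes a point from camera to tool coordinates, whose origin is the TCP and whose axes are the flange's). Camera axes: x right, y up, looking along -z (the intrinsics and any distortion apply to the point x, -y, -z); pixel columns grow to the right and rows downward; lengths in m; the calibration is good to about 2 mm. A picture is of the moment at which its call begins: read the wrist's pose just before it. There is no depth.
- hand_in(): hands the job in; it is judged then, once.
The state is a dict: "t": time; "joints": joint angles; "qd": joint speeds; "effort": joint torques, N m; "position": TCP position; "ee_rot": TCP orientation; "wrist_force": force on the tool from outside, world axes, zero at the start; "wrist_torque": the same for the moment, N m; "opening": finger opening in m; "grip_force": force on a finger pad.
Only numpy, scipy, OpenCV 4.12 (cv2) and the standard library are available. Lean on these libraries where they do the work, as an engineer would, in place of code of your own. Each camera call takes 0.05 s, during which the arm holds its last target. There are 200 camera calls.

## Task

On the bench core holder, undo the wing set screw that locks the shaft collar (about 70 degrees; do not force the collar along while it is still tight), slide the collar along the shaft until it presses the cardboard core lightly, with about 5 N, against the sprung plate, then do the set screw up tight again and let go, leaving the core lightly pressed. Never squeeze the core with more than 12 N, and leave the loose things beside the holder where they are.

Things in the scene. Friction and masses are not known exactly. Their poses are not given: they have to be found in the camera images.
- stand: Bench holder, fixed: grey base plate 130 x 330 x 12 mm, at each end (its y = -150, +150 mm) an upright 119 mm tall, 50 mm wide, and a 12 mm steel shaft along its y axis, 105 mm above the table. Origin: under the centre of the base. Along +y on the shaft come: collar with wing screw, cardboard core, sprung plate, its spring, a plain fixed hub.
- plate_zone (a point): Point of the stand on the shaft axis at its y = 97 mm. The sprung plate (aluminium disc 48 mm across, 4 mm thick, plain spring and 30 mm hub behind) has its face towards the core within 13 mm either side of this point: where exactly differs each time and must be felt or seen. It has no preload, gives 1 mm per 2.5 N, 9 mm at most.
- collar_mid (a point): Centre of the knurled steel collar, 36 mm diameter, 20 mm long, on the shaft axis, axes as the stand's; starts at stand y = -115 to -65 mm. It slides along the stand's y only and cannot turn. Screw tight: its point stands in a hole of the shaft, the collar is fast (over 30 N). Undone: it slides with a drag of about 7 N and stays where left. It touches the core at 50 mm from core_mid.
- collar_body (a joint): Travel of the collar along the stand's +y from where it started, in m; grows towards the core and the plate, at most 0.16.
- wing (a point): Centre of the set screw's wing, 50 mm above the shaft axis over the collar's centre: dark steel bar 34 mm long, 8 mm thick, 26 mm tall on a thin stem. Grip it from above across the 8 mm; the collar can also be slid by it. x axis: across the thickness, y: along the bar (along the shaft when tight).
- screw (a joint): Angle of the set screw in rad: 0 fully tight (a stop), grows as it is undone, counter-clockwise from above, to a stop at 1.7. It starts at 0 to 0.05. From 0.75 on the collar is quite free; below 0.15 it counts as tight. Takes about 0.2 N m to turn, and stays where it is left.
- core_mid (a point): Centre of the empty cardboard core on the shaft, 40 mm diameter, 80 mm long, axes as the stand's. It slides along the shaft with about 0.5 N of friction and starts clear of both the collar and the plate.
- weight_mid (a point): Loose steel cloth weight beside the holder, 64 mm diameter, 68 mm tall, this point half-way up. Leave it alone.
- spare_core_mid (a point): Loose spare cardboard core standing upright beside the holder, 40 mm diameter, 80 mm tall, this point half-way up. Leave it alone.
- spare_collar_mid (a point): Loose spare plain collar lying flat beside the holder, 36 mm diameter, 20 mm tall, this point half-way up. Leave it alone.

How it is judged (in metres and radians):
On the way, in this order (a step that is already met when the one before it is completed fails the run):
1. the set screw is undone with the collar still about where it was (value of joint screw above 0.75 rad and distance of collar_mid from where it was at the start of the episode below 0.01 m), for 0.1 s.
2. with the screw undone, the collar is slid up and presses the core on the sprung plate (value of joint screw above 0.6 rad and contact force between collar_body and core_body above 2.5 N), for 0.2 s.
At the end, for the whole second after the job is handed in: The set screw is tight (below 0.15 rad), the collar is at rest and by itself presses the core on the sprung plate with 2.5 to 10 N (value of joint screw below 0.15 rad and contact force between collar_body and core_body between 2.5 and 10 N and linear speed of collar_body below 0.005 m/s); the robot touches nothing.
It fails at once if the core is squeezed with more than 13 N (contact force between collar_body and core_body above 13 N).
It fails at once if a loose thing beside the holder is moved by more than 20 mm (distance of any of weight_mid, spare_core_mid, spare_collar_mid from where it was at the start of the episode above 0.02 m).
It also fails if it takes over 72 s, if anything falls off the work surface, if the arm or the gripper's body presses on something with over 40 N, if the wrist force passes 120 N, or if a joint passes its speed limit or range.

## Working session

There is one attempt and no reset: what is moved stays moved. The work goes in short steps, Python scripts to look and compute and a tool call to move; the robot and the scene stay as the last step left them, time stands still between calls to the robot, and variables do not carry over. Pictures are saved under pics/ and viewed, at most 10 in all, crops included, and the job is handed in when it is done.

Besides the shell and the picture viewer there is one more tool, called after "Request:" in YAML: its name, and indented under it one key for each argument. servo_tool: Moves the arm, as the interface text tells. Its arguments: {"type":"object","properties":{"increments":{"type":"array"}},"required":["increments"]}

```bash
mkdir -p pics
cat > h.py <<'E'
import numpy as np, cv2
from station import state, get_image, hand_in, tip_extent
def snap(name,fn):
    s=state(); im=get_image(name); cv2.imwrite(f'pics/{fn}.png',im['color'][:,:,::-1])
    T=im.get('world_from_camera')
    if T is None:
        W=np.eye(4); W[:3,:3]=s['ee_rot']; W[:3,3]=s['position']; T=W@np.array(im['hand_eye'])
    np.savez(f'pics/{fn}.npz',K=im['intrinsics'],k1=im['k1'],T=T)
def cam(fn):
    d=np.load(f'pics/{fn}.npz'); return d['K'],float(d['k1']),d['T']
def ray(fn,u,v):
    K,k1,T=cam(fn)
    p=cv2.undistortPoints(np.array([[[u,v]]],float),K,np.array([k1,0,0,0.]))[0,0]
    return T[:3,3],T[:3,:3]@np.array([p[0],-p[1],-1])
def at_z(fn,u,v,z):
    o,d=ray(fn,u,v); return o+d*(z-o[2])/d[2]
def proj(fn,P):
    K,k1,T=cam(fn); c=(np.array(P)-T[:3,3])@T[:3,:3]; x=np.array([c[0],-c[1]])/-c[2]
    x=x*(1+k1*(x@x)); return (K@[x[0],x[1],1])[:2]
E
python3 - <<'E'
from h import *
s=state(); print(s['ee_rot'],s['position'],tip_extent,s['t'],s['wrist_force'])
snap('top','top0'); snap('scene','scene0')
print(cam('top0'),cam('scene0')[2])
E
```

```text
[[-9.27682167e-01  3.73370488e-01 -5.24304090e-04]
 [ 3.73370823e-01  9.27680571e-01 -1.72832243e-03]
 [-1.58917872e-04 -1.79909375e-03 -9.99998369e-01]] [0.23325218 0.57918604 0.24591074] 0.008 0.0 [ 0.1743504   0.08085812 -0.64481413]
(array([[398.04179255,   0.        , 323.67937142],
       [  0.        , 398.04179255, 203.63806119],
       [  0.        ,   0.        ,   1.        ]]), -0.032932747598914285, array([[ 0.00335681,  0.99759549, -0.06922411,  0.55375256],
       [-0.99976424,  0.00483301,  0.02116845,  0.06219615],
       [ 0.02145211,  0.06913673,  0.99737652,  0.79978204],
       [ 0.        ,  0.        ,  0.        ,  1.        ]])) [[ 0.25070374 -0.60798731  0.75332534  1.29003896]
 [ 0.968029    0.16405156 -0.18975496 -0.1237785 ]
 [-0.00821559  0.77681305  0.62967769  0.67772817]
 [ 0.          0.          0.          1.        ]]
```

View pics/top0.png

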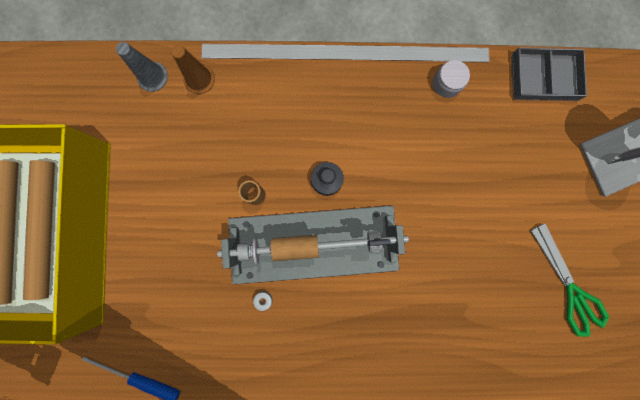

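View pics/scene0.png

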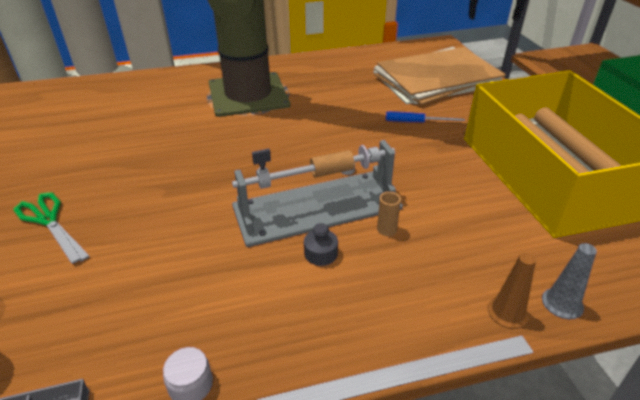

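The top view shows the stand with the collar and wing near (378,242), core at (271–318,248), plate at about (253,250). Shaft ends are at (220,254) and (407,240). The spare core (249,190), weight (327,178) and spare collar (262,300) are beside it.

Run:
```python
from h import *
a=at_z('top0',407,240,.105);b=at_z('top0',220,254,.105);print(a,b,np.linalg.norm(a-b))
d=b-a;print(np.degrees(np.arctan2(d[1],d[0])))
print('wing',at_z('top0',378,242,.165),'core',at_z('top0',271,249,.105),at_z('top0',318,246,.105),'plate',at_z('top0',255,250,.105))
for n,c in (('spare core',(249,188)),('weight',(327,178)),('sc',(262,300))): print(n,at_z('top0',*c,.05))
im=cv2.imread('pics/top0.png')[200:290,210:415]; cv2.imwrite('pics/top0c.png',cv2.resize(im,None,fx=3.9,fy=3.9,interpolation=cv2.INTER_CUBIC))
```

```text
[ 0.53889897 -0.09859939  0.105     ] [0.5137693  0.22656459 0.105     ] 0.3261335900639113
94.41920864550656
wing [ 0.5369173  -0.03811315  0.165     ] core [0.52272229 0.13850988 0.105     ] [0.52815104 0.05707181 0.105     ] plate [0.52089985 0.16616931 0.105     ]
spare core [0.634711   0.18744088 0.05      ]
weight [0.65459266 0.04014346 0.05      ]
sc [0.42592551 0.16020553 0.05      ]
```

View pics/top0c.png

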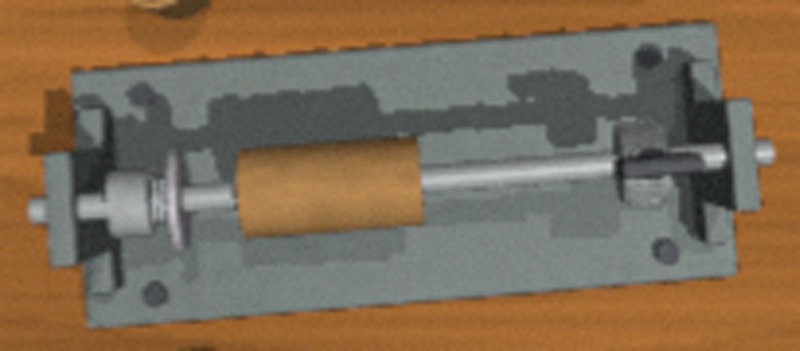

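```bash
cat >> h.py <<'E'
def go(P,yaw=None):
    "shift in tool axes and twist to bring TCP to P, tool y to yaw (deg)"
    s=state(); R=np.array(s['ee_rot']); d=R.T@(np.array(P)-s['position'])
    y=np.degrees(np.arctan2(R[1,1],R[0,1])); tw=None if yaw is None else np.radians(-((yaw-y+180)%360-180))
    print('t',s['t'],'pos',np.round(s['position'],4),'yaw',round(y,2),'shift',np.round(d,4),'twist',tw,'op',s['opening'],'grip',s['grip_force'],'F',np.round(s['wrist_force'],2),'M',np.round(s['wrist_torque'],3),'j',np.round(s['joints'],0))
E
python3 - <<'E'
from h import *
print(at_z('top0',379.8,241.5,.168),at_z('top0',369.5,242,.168),at_z('top0',390,241,.168))
go([.537,-.04,.25],4.4)
E
```

```text
[ 0.53779307 -0.04051289  0.168     ] [ 0.53697    -0.02410103  0.168     ] [ 0.53861462 -0.0567977   0.168     ]
t 0.1 pos [0.2333 0.5792 0.246 ] yaw 68.07 shift [-0.513  -0.461  -0.0032] twist 1.11127837636724 op 0.08827883747880964 grip 0.0 F [0.52 0.29 0.35] M [-0.026 -0.013 -0.007] j [-66.  40. -11.  90.   9.  52. -12.]
```

Request:
servo_tool:
  increments: [-0.03, -0.027, 0, 0.065, 0.08, -0.06, -0.054, 0, 0.13, 0.08, -0.09, -0.081, 0, 0.195, 0.08, -0.12, -0.108, 0, 0.26, 0.08, -0.15, -0.135, 0, 0.325, 0.08]

```text
t: 0.52
position: [0.3225, 0.3965, 0.2465]
ee_rot: [[-0.758, 0.652, -0.0], [0.652, 0.758, -0.001], [-0.0, -0.001, -1.0]]
wrist_force: [0.4, -0.4, 0.8]
opening: 0.0801
grip_force: 0.0
```

```bash
python3 -c "
from h import *
go([.5378,-.0405,.25],4.4)"
```

```text
t 0.5167 pos [0.3225 0.3965 0.2465] yaw 49.28 shift [-0.4483 -0.1908 -0.0033] twist 0.7833814680303605 op 0.08009335459747202 grip 0.0 F [ 0.4  -0.35  0.84] M [ 0.032 -0.071  0.012] j [-51.  31.  -7. 109.   6.  40. -13.]
```

Request:
servo_tool:
  increments: [-0.037, -0.016, 0, 0.065, 0.08, -0.074, -0.032, 0, 0.13, 0.08, -0.111, -0.048, 0, 0.195, 0.08, -0.148, -0.064, 0, 0.26, 0.08, -0.185, -0.08, 0, 0.325, 0.08]

```text
t: 0.93
position: [0.411, 0.2156, 0.2466]
ee_rot: [[-0.51, 0.86, -0.0], [0.86, 0.51, -0.0], [0.0, -0.0, -1.0]]
wrist_force: [0.6, 0.6, 0.0]
opening: 0.0806
grip_force: 0.0
```

```bash
python3 -c "
from h import *
go([.5378,-.0405,.25],4.4)"
```

```text
t 0.9333 pos [0.411  0.2156 0.2466] yaw 30.66 shift [-0.2849 -0.0215 -0.0034] twist 0.45839620793257463 op 0.08058805658285385 grip 0.0 F [0.58 0.62 0.02] M [-0.104  0.004 -0.026] j [-31.  28.  -3. 117.   3.  36.  -6.]
```

Request:
servo_tool:
  increments: [-0.04, -0.003, 0, 0.065, 0.08, -0.08, -0.006, 0, 0.13, 0.08, -0.12, -0.009, 0, 0.195, 0.08, -0.16, -0.012, 0, 0.26, 0.08, -0.2, -0.015, 0, 0.325, 0.08]

```text
t: 1.35
position: [0.5006, 0.0361, 0.2466]
ee_rot: [[-0.208, 0.978, -0.0], [0.978, 0.208, 0.0], [0.0, -0.0, -1.0]]
wrist_force: [0.0, 0.8, -0.8]
opening: 0.0799
grip_force: 0.0
```

```bash
python3 -c "
from h import *
go([.5378,-.0405,.25],4.4)"
```

```text
t 1.35 pos [0.5006 0.0361 0.2466] yaw 12.02 shift [-0.0827  0.0204 -0.0034] twist 0.1330619876607395 op 0.07985011174102968 grip 0.0 F [ 0.02  0.76 -0.79] M [-0.038 -0.019 -0.031] j [-10.  30.   1. 111.  -1.  39.   3.]
```

Request:
servo_tool:
  increments: [-0.035, 0.009, 0, 0.065, 0.06, -0.07, 0.018, 0, 0.13, 0.06, -0.083, 0.02, -0.003, 0.133, 0.06, -0.083, 0.02, -0.003, 0.133, 0.06]

```text
t: 1.68
position: [0.5384, -0.0433, 0.2498]
ee_rot: [[-0.074, 0.997, 0.001], [0.997, 0.074, -0.002], [-0.003, 0.001, -1.0]]
wrist_force: [-0.1, 0.5, 0.3]
opening: 0.0598
grip_force: 0.0
```

```bash
python3 -c "
from h import *
go([.5378,-.0405,.25],4.4); snap('wrist','w1')
print(proj('w1',[.5378,-.0405,.168]))"
```

```text
t 1.6833 pos [ 0.5384 -0.0433  0.2498] yaw 4.22 shift [ 0.0029 -0.0004 -0.0002] twist -0.0031614062617187208 op 0.0597940684417344 grip 0.0 F [-0.06  0.48  0.27] M [-0.038  0.062  0.021] j [ -2.  33.   3. 105.  -2.  43.   6.]
[321.42356358 203.25278919]
```

View pics/w1.png

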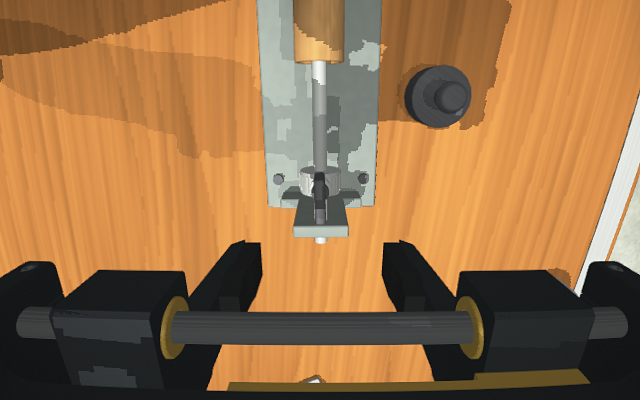

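The wing is dark, around (320,172–222), with the collar at (320,180), close to the predicted (321,203). I'll zoom in to check.

```bash
python3 -c "
from h import *
im=cv2.imread('pics/w1.png')[140:250,260:380]; cv2.imwrite('pics/w1c.png',cv2.resize(im,None,fx=5,fy=5,interpolation=cv2.INTER_CUBIC))
for dy in (-.017,0,.017):
  for z in(.168,.142): print(dy,z,proj('w1',[.5378-dy*.077,-.0405+dy,z]))
print(proj('w1',[.5378,-.0405,.123]))
print(cam('w1')[2])"
```

```text
-0.017 0.168 [321.52770393 225.53184518]
-0.017 0.142 [321.48294298 212.81832918]
0 0.168 [321.42356358 203.25278919]
0 0.142 [321.38792247 192.41353333]
0.017 0.168 [321.31470698 179.93721913]
0.017 0.142 [321.28908397 171.16730812]
[321.36594202 185.72464093]
[[ 0.99736273 -0.06854354 -0.02386131  0.5320731 ]
 [ 0.07255906  0.94920104  0.30619043  0.03516708]
 [ 0.0016618  -0.30711427  0.95167119  0.38793098]
 [ 0.          0.          0.          1.        ]]
```

View pics/w1c.png

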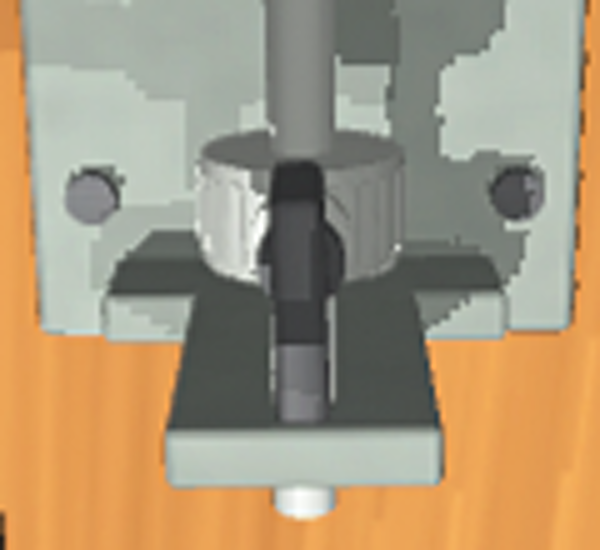

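Request:
servo_tool:
  increments: [0.003, -0.001, 0.03, 0, 0.05, 0.003, -0.001, 0.06, 0, 0.05, 0.003, -0.001, 0.085, 0, 0.05, 0.003, -0.001, 0.095, 0, 0.05, 0.003, -0.001, 0.098, 0, 0.05]

```text
t: 2.15
position: [0.5342, -0.0335, 0.15]
ee_rot: [[-0.084, 0.996, -0.005], [0.997, 0.084, 0.002], [0.002, -0.005, -1.0]]
wrist_force: [0.6, 0.8, 0.1]
opening: 0.05
grip_force: 0.0
```

```bash
python3 -c "
from h import *
go([.537,-.0403,.151],4.3)"
```

```text
t 2.15 pos [ 0.5342 -0.0335  0.15  ] yaw 4.79 shift [-0.007   0.0022 -0.001 ] twist 0.008603054984967908 op 0.050000614666851566 grip 0.0 F [0.6  0.8  0.05] M [-0.121  0.072  0.021] j [ -2.  41.   2. 110.  -2.  29.   6.]
```

Request:
servo_tool:
  increments: [0, 0, 0, 0, 0.05, 0, 0, 0, 0, 0.05]

```text
t: 2.32
position: [0.5368, -0.0351, 0.1527]
ee_rot: [[-0.081, 0.997, 0.002], [0.997, 0.081, 0.0], [0.0, 0.002, -1.0]]
wrist_force: [0.5, 0.3, -0.1]
opening: 0.0499
grip_force: 0.0
```

```bash
python3 -c "
from h import *
go([.537,-.0403,.151],4.3)"
```

```text
t 2.3167 pos [ 0.5368 -0.0351  0.1527] yaw 4.65 shift [-0.0052 -0.0002  0.0017] twist 0.006182981349321957 op 0.04985024736338031 grip 0.0 F [ 0.51  0.26 -0.11] M [-0.09   0.01   0.025] j [ -2.  41.   2. 110.  -2.  29.   6.]
```

Request:
servo_tool:
  increments: [-0.005, 0, 0.001, 0.006, 0.04, -0.005, 0, 0.001, 0.006, 0.03, -0.005, 0, 0.001, 0.006, 0.025]

```text
t: 2.57
position: [0.5371, -0.0415, 0.1516]
ee_rot: [[-0.073, 0.997, 0.002], [0.997, 0.073, -0.0], [-0.0, 0.002, -1.0]]
wrist_force: [0.4, 0.2, 0.6]
opening: 0.0325
grip_force: 0.0
```

```bash
python3 -c "
from h import *
go([.537,-.0403,.151],4.3); snap('wrist','w2'); 
im=cv2.imread('pics/w2.png')[100:400,120:520]; cv2.imwrite('pics/w2c.png',cv2.resize(im,None,fx=2,fy=2,interpolation=cv2.INTER_CUBIC))"
```

```text
t 2.5667 pos [ 0.5371 -0.0415  0.1516] yaw 4.18 shift [0.0012 0.     0.0006] twist -0.0020149639777041145 op 0.03249542503442228 grip 0.0 F [0.42 0.15 0.59] M [-0.048  0.078 -0.016] j [ -2.  41.   2. 110.  -2.  29.   6.]
```

View pics/w2c.png

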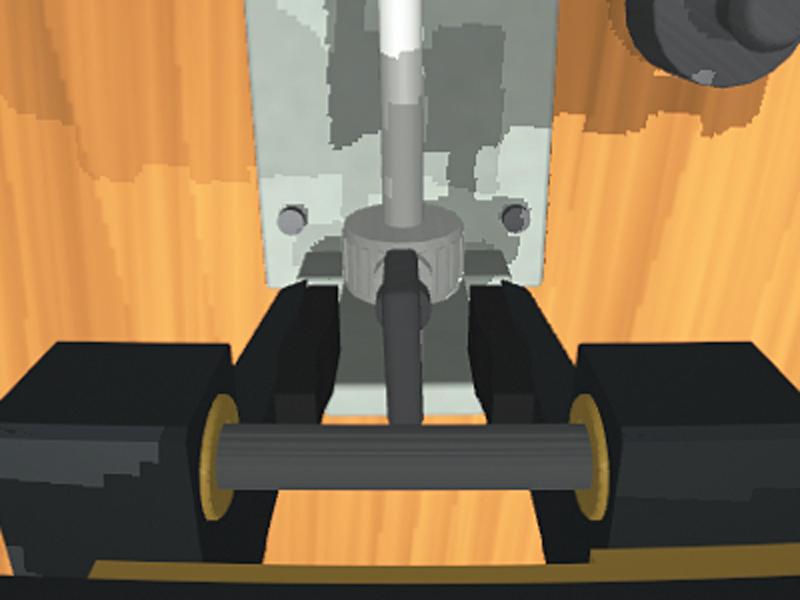

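The wing (col 403) is centred between the fingers (340 and 468), with its far end just ahead of them. I'll close on it.

Request:
servo_tool:
  increments: [0.001, 0, 0, 0, 0.015, 0.001, 0, 0, 0, 0.002, 0.001, 0, 0, 0, 0.002, 0.001, 0, 0, 0, 0.002, 0.001, 0, 0, 0, 0.002]

```text
t: 3.03
position: [0.5369, -0.0397, 0.1512]
ee_rot: [[-0.075, 0.997, 0.001], [0.997, 0.075, 0.0], [0.0, 0.001, -1.0]]
wrist_force: [-0.8, 0.1, 4.7]
opening: 0.0077
grip_force: 34.0
```

Request:
servo_tool:
  increments: [0, 0, 0, 0, 0.002, 0, 0, 0, 0, 0.002, 0, 0, 0, 0, 0.002]

```text
t: 3.28
position: [0.5369, -0.0397, 0.1511]
ee_rot: [[-0.075, 0.997, 0.001], [0.997, 0.075, 0.0], [0.0, 0.001, -1.0]]
wrist_force: [-0.5, 0.4, 4.8]
opening: 0.0077
grip_force: 34.0
```

```bash
python3 -c "
from h import *
go([.537,-.0403,.151],4.3+69)"
```

```text
t 3.2833 pos [ 0.5369 -0.0397  0.1511] yaw 4.28 shift [-0.0006  0.0001  0.0001] twist -1.2046801416536959 op 0.007715429914314287 grip 34.049411891028285 F [-0.53  0.37  4.84] M [-0.024  0.251  0.117] j [ -2.  41.   2. 110.  -2.  29.   6.]
```

Request:
servo_tool:
  increments: [0, 0, 0, -0.06, 0.002, 0, 0, 0, -0.12, 0.002, 0, 0, 0, -0.18, 0.002, 0, 0, 0, -0.24, 0.002, 0, 0, 0, -0.3, 0.002]

```text
t: 3.7
position: [0.5369, -0.0397, 0.1512]
ee_rot: [[-0.367, 0.93, 0.001], [0.93, 0.367, 0.0], [0.0, 0.001, -1.0]]
wrist_force: [-0.7, -0.2, 6.1]
opening: 0.008
grip_force: 33.9
```

```bash
python3 -c "
from h import *
go([.5369,-.0397,.151],4.3+69)"
```

```text
t 3.7 pos [ 0.5369 -0.0397  0.1512] yaw 21.55 shift [0.     0.0001 0.0002] twist -0.9031938089053676 op 0.008027010593978338 grip 33.94729283172637 F [-0.67 -0.23  6.07] M [ 0.097  0.159 -0.193] j [  1.  41.  -3. 110.   4.  29.  17.]
```

Request:
servo_tool:
  increments: [0, 0, 0, -0.1, 0.002, 0, 0, 0, -0.2, 0.002, 0, 0, 0, -0.3, 0.002, 0, 0, 0, -0.4, 0.002, 0, 0, 0, -0.5, 0.002]

```text
t: 4.12
position: [0.5368, -0.0397, 0.1512]
ee_rot: [[-0.769, 0.639, 0.001], [0.639, 0.769, 0.0], [-0.0, 0.001, -1.0]]
wrist_force: [-1.2, 0.0, 5.4]
opening: 0.0073
grip_force: 33.9
```

Request:
servo_tool:
  increments: [0, 0, 0, -0.1, 0.002, 0, 0, 0, -0.2, 0.002, 0, 0, 0, -0.3, 0.002, 0, 0, 0, -0.4, 0.002, 0, 0, 0, -0.42, 0.002]

```text
t: 4.53
position: [0.5368, -0.0397, 0.1512]
ee_rot: [[-0.963, 0.27, 0.001], [0.27, 0.963, 0.001], [-0.001, 0.001, -1.0]]
wrist_force: [-0.7, 1.0, 6.1]
opening: 0.0081
grip_force: 34.0
```

Request:
servo_tool:
  increments: [0, 0, 0, 0, 0.002, 0, 0, 0, 0, 0.002]

```text
t: 4.7
position: [0.5368, -0.0397, 0.1512]
ee_rot: [[-0.962, 0.274, 0.001], [0.274, 0.962, 0.001], [-0.001, 0.001, -1.0]]
wrist_force: [-1.6, -0.1, 5.9]
opening: 0.0078
grip_force: 34.0
```

```bash
python3 -c "
from h import *
go([.5369,-.0397,.151],4.3+69); snap('wrist','w3')"
```

```text
t 4.7 pos [ 0.5368 -0.0397  0.1512] yaw 74.1 shift [-0.0001  0.0001  0.0002] twist 0.014041270413224435 op 0.007823456904100709 grip 33.96893134340644 F [-1.6  -0.12  5.91] M [ 0.13   0.126 -0.094] j [ 10.  42. -17. 110.  22.  32.  52.]
```

View pics/w3.png

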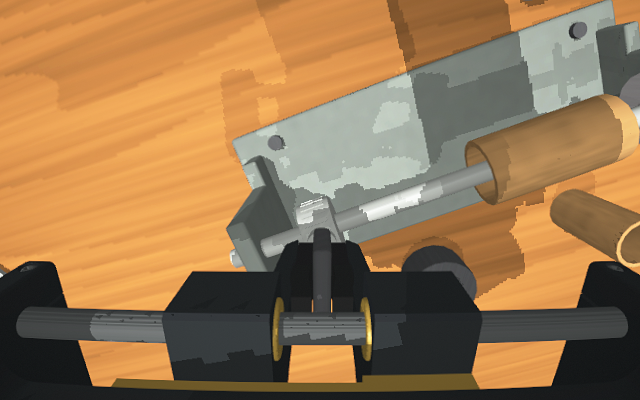

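The wing is held by the fingers at about (320,250), turned roughly 70° to the shaft, with the collar still in place. Next I slide it along the shaft.

Request:
servo_tool:
  increments: [0.0017, 0.0047, 0, 0, 0.002, 0.0052, 0.0141, 0, 0, 0.002, 0.0086, 0.0235, 0, 0, 0.002, 0.0121, 0.0329, 0, 0, 0.002, 0.0138, 0.0376, 0, 0, 0.002]

```text
t: 5.17
position: [0.5337, -0.0026, 0.1509]
ee_rot: [[-0.961, 0.276, 0.0], [0.276, 0.961, -0.004], [-0.001, -0.004, -1.0]]
wrist_force: [0.9, -7.7, 4.1]
opening: 0.0078
grip_force: 33.9
```

```bash
cat >> h.py <<'E'
U=np.array([-.075,.997,0]); P0=np.array([.5368,-.0397,.1512])
def st():
    s=state(); R=np.array(s['ee_rot']); F=np.array(s['wrist_force']); d=s['position']-P0
    print('t',s['t'],'along',round(d@U*1e3,2),'lat',round(d@[.997,.075,0]*1e3,2),'z',round(d[2]*1e3,2),'yaw',round(np.degrees(np.arctan2(R[1,1],R[0,1])),2),'Fu',round(F@U,2),'Flat',round(F@[.997,.075,0],2),'Fz',F[2].round(1),'M',np.round(s['wrist_torque'],3),'op',s['opening'],'u in tool',np.round(R.T@U,3))
E
python3 -c "
from h import *
st()"
```

```text
t 5.1667 along 37.24 lat -0.35 z -0.25 yaw 74.0 Fu -7.75 Flat 0.36 Fz 4.1 M [-1.677 -0.181 -0.109] op 0.007817005357258088 u in tool [ 0.347  0.938 -0.004]
```

Request:
servo_tool:
  increments: [0.0035, 0.0094, 0, 0, 0.002, 0.007, 0.0188, 0, 0, 0.002, 0.0105, 0.0282, 0, 0, 0.002, 0.0121, 0.0329, 0, 0, 0.002, 0.0121, 0.0329, 0, 0, 0.002]

```text
t: 5.58
position: [0.5307, 0.0331, 0.1506]
ee_rot: [[-0.962, 0.275, -0.001], [0.275, 0.962, -0.003], [-0.0, -0.003, -1.0]]
wrist_force: [-0.4, -2.7, 3.8]
opening: 0.0076
grip_force: 33.9
```

```bash
python3 -c "
from h import *
st()
snap('top','top1'); im=cv2.imread('pics/top1.png')[200:290,210:415]; cv2.imwrite('pics/top1c.png',cv2.resize(im,None,fx=3.9,fy=3.9,interpolation=cv2.INTER_CUBIC))"
```

```text
t 5.5833 along 73.07 lat -0.61 z -0.57 yaw 74.06 Fu -2.69 Flat -0.58 Fz 3.8 M [-0.712 -0.051 -0.1  ] op 0.007649403609014478 u in tool [ 0.346  0.938 -0.003]
```

View pics/top1c.png

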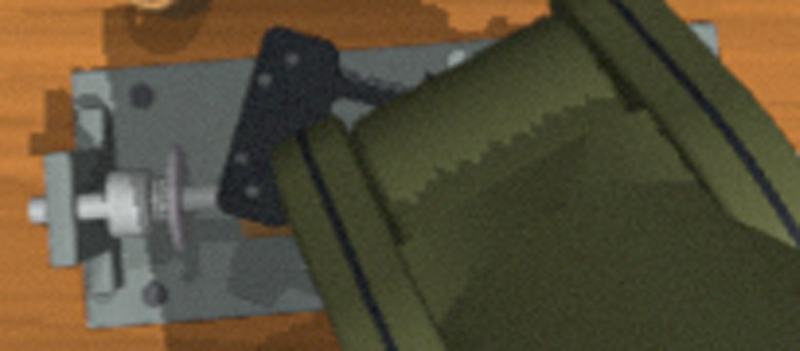

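The collar and core are hidden by the gripper, and the plate is still at (175,195) in the crop. I'll find the contact by force.

Request:
servo_tool:
  increments: [0.0017, 0.0047, 0, 0, 0.002, 0.0035, 0.0094, 0, 0, 0.002, 0.0052, 0.0141, 0, 0, 0.002, 0.0069, 0.0188, 0, 0, 0.002, 0.0086, 0.0235, 0, 0, 0.002]

```text
t: 6.05
position: [0.5288, 0.0562, 0.1504]
ee_rot: [[-0.961, 0.277, -0.001], [0.277, 0.961, -0.005], [-0.0, -0.005, -1.0]]
wrist_force: [0.5, -7.4, 2.8]
opening: 0.0079
grip_force: 33.8
```

```bash
python3 -c "
from h import *
st()"
```

```text
t 6.05 along 96.22 lat -0.8 z -0.77 yaw 73.94 Fu -7.45 Flat -0.06 Fz 2.8 M [-1.791 -0.176 -0.066] op 0.007901848899463378 u in tool [ 0.348  0.937 -0.005]
```

Request:
servo_tool:
  increments: [0.0004, 0.0009, 0, 0, 0.002, 0.0007, 0.0019, 0, 0, 0.002, 0.001, 0.0028, 0, 0, 0.002]

```text
t: 6.3
position: [0.5285, 0.0592, 0.1504]
ee_rot: [[-0.961, 0.276, -0.002], [0.276, 0.961, -0.005], [0.0, -0.005, -1.0]]
wrist_force: [0.8, -7.2, 1.4]
opening: 0.0076
grip_force: 33.8
```

```bash
python3 -c "
from h import *
st()"
```

```text
t 6.3 along 99.26 lat -0.85 z -0.82 yaw 73.96 Fu -7.25 Flat 0.25 Fz 1.4 M [-1.739 -0.229 -0.094] op 0.0075825134746358245 u in tool [ 0.348  0.937 -0.005]
```

Request:
servo_tool:
  increments: [0.0002, 0.0005, 0, 0, 0.002, 0.0004, 0.0011, 0, 0, 0.002, 0.0007, 0.0019, 0, 0, 0.002]

```text
t: 6.55
position: [0.5284, 0.061, 0.1504]
ee_rot: [[-0.961, 0.277, -0.002], [0.277, 0.961, -0.005], [0.0, -0.005, -1.0]]
wrist_force: [0.7, -7.3, 1.4]
opening: 0.0081
grip_force: 33.8
```

Request:
servo_tool:
  increments: [0.0002, 0.0005, 0, 0, 0.002, 0.0004, 0.0011, 0, 0, 0.002, 0.0007, 0.0019, 0, 0, 0.002]

```text
t: 6.8
position: [0.5282, 0.063, 0.1504]
ee_rot: [[-0.961, 0.277, -0.002], [0.277, 0.961, -0.005], [0.0, -0.005, -1.0]]
wrist_force: [1.4, -6.9, 2.3]
opening: 0.0079
grip_force: 33.8
```

Request:
servo_tool:
  increments: [0.0002, 0.0005, 0, 0, 0.002, 0.0004, 0.0011, 0, 0, 0.002, 0.0007, 0.0019, 0, 0, 0.002]

```text
t: 7.05
position: [0.528, 0.065, 0.1503]
ee_rot: [[-0.961, 0.277, -0.002], [0.277, 0.961, -0.005], [0.0, -0.005, -1.0]]
wrist_force: [1.0, -8.5, 0.5]
opening: 0.008
grip_force: 33.8
```

```bash
python3 -c "
from h import *
st()"
```

```text
t 7.05 along 105.07 lat -0.87 z -0.87 yaw 73.94 Fu -8.56 Flat 0.39 Fz 0.5 M [-1.814 -0.167 -0.052] op 0.007990448681972693 u in tool [ 0.348  0.937 -0.005]
```

Request:
servo_tool:
  increments: [0.0002, 0.0005, 0, 0, 0.002, 0.0004, 0.0011, 0, 0, 0.002, 0.0006, 0.0014, 0, 0, 0.002]

```text
t: 7.3
position: [0.5279, 0.0667, 0.1503]
ee_rot: [[-0.961, 0.276, -0.002], [0.276, 0.961, -0.005], [0.0, -0.005, -1.0]]
wrist_force: [0.9, -7.1, 1.0]
opening: 0.0077
grip_force: 33.8
```

```bash
python3 -c "
from h import *
st()"
```

```text
t 7.3 along 106.74 lat -0.91 z -0.86 yaw 73.95 Fu -7.12 Flat 0.35 Fz 1.0 M [-1.743e+00 -2.380e-01  1.000e-03] op 0.0076982442780172125 u in tool [ 0.348  0.937 -0.005]
```

Noise only so far. I'll continue in 1.5 mm steps.

Request:
servo_tool:
  increments: [0.0002, 0.0005, 0, 0, 0.002, 0.0004, 0.001, 0, 0, 0.002, 0.0006, 0.0014, 0, 0, 0.002]

```text
t: 7.55
position: [0.5277, 0.0682, 0.1503]
ee_rot: [[-0.961, 0.277, -0.001], [0.277, 0.961, -0.005], [0.0, -0.005, -1.0]]
wrist_force: [1.5, -7.6, 0.7]
opening: 0.0078
grip_force: 33.8
```

Request:
servo_tool:
  increments: [0.0002, 0.0005, 0, 0, 0.002, 0.0004, 0.001, 0, 0, 0.002, 0.0006, 0.0014, 0, 0, 0.002]

```text
t: 7.8
position: [0.5276, 0.0697, 0.1503]
ee_rot: [[-0.961, 0.277, -0.001], [0.277, 0.961, -0.005], [-0.0, -0.005, -1.0]]
wrist_force: [1.0, -7.4, 0.5]
opening: 0.0076
grip_force: 33.8
```

```bash
python3 -c "
from h import *
st()"
```

```text
t 7.8 along 109.75 lat -0.98 z -0.88 yaw 73.95 Fu -7.43 Flat 0.4 Fz 0.5 M [-1.754 -0.295 -0.063] op 0.007608877483751281 u in tool [ 0.348  0.937 -0.005]
```

Request:
servo_tool:
  increments: [0.0002, 0.0005, 0, 0, 0.002, 0.0004, 0.001, 0, 0, 0.002, 0.0006, 0.0014, 0, 0, 0.002]

```text
t: 8.05
position: [0.5274, 0.0711, 0.1503]
ee_rot: [[-0.961, 0.277, -0.001], [0.277, 0.961, -0.005], [-0.0, -0.005, -1.0]]
wrist_force: [0.8, -6.7, 1.1]
opening: 0.0078
grip_force: 33.8
```

Request:
servo_tool:
  increments: [0.0002, 0.0005, 0, 0, 0.002, 0.0004, 0.0009, 0, 0, 0.002]

```text
t: 8.22
position: [0.5273, 0.0722, 0.1503]
ee_rot: [[-0.961, 0.277, -0.001], [0.277, 0.961, -0.005], [-0.0, -0.005, -1.0]]
wrist_force: [2.0, -7.2, 1.0]
opening: 0.0083
grip_force: 33.8
```

```bash
python3 -c "
from h import *
st()"
```

```text
t 8.2167 along 112.23 lat -1.03 z -0.87 yaw 73.95 Fu -7.34 Flat 1.43 Fz 1.0 M [-1.775 -0.3   -0.034] op 0.008298329899421492 u in tool [ 0.348  0.937 -0.005]
```

Request:
servo_tool:
  increments: [0.0002, 0.0005, 0, 0, 0.002, 0.0004, 0.0009, 0, 0, 0.002, 0.0004, 0.0009, 0, 0, 0.002]

```text
t: 8.47
position: [0.5272, 0.0733, 0.1503]
ee_rot: [[-0.961, 0.276, -0.001], [0.276, 0.961, -0.005], [-0.0, -0.005, -1.0]]
wrist_force: [0.4, -7.3, -0.4]
opening: 0.0077
grip_force: 33.8
```

Request:
servo_tool:
  increments: [0.0002, 0.0005, 0, 0, 0.002, 0.0004, 0.0009, 0, 0, 0.002, 0.0004, 0.0009, 0, 0, 0.002]

```text
t: 8.72
position: [0.5271, 0.0742, 0.1503]
ee_rot: [[-0.961, 0.276, -0.001], [0.276, 0.961, -0.005], [-0.0, -0.005, -1.0]]
wrist_force: [2.0, -7.1, 0.9]
opening: 0.0078
grip_force: 33.8
```

```bash
python3 -c "
from h import *
st()"
```

```text
t 8.7167 along 114.31 lat -1.14 z -0.88 yaw 73.95 Fu -7.21 Flat 1.46 Fz 0.9 M [-1.706 -0.355 -0.027] op 0.007828566894521893 u in tool [ 0.348  0.937 -0.005]
```

Request:
servo_tool:
  increments: [0.0002, 0.0005, 0, 0, 0.002, 0.0004, 0.001, 0, 0, 0.002, 0.0006, 0.0014, 0, 0, 0.002]

```text
t: 8.97
position: [0.527, 0.0752, 0.1503]
ee_rot: [[-0.961, 0.277, -0.001], [0.277, 0.961, -0.005], [-0.0, -0.005, -1.0]]
wrist_force: [1.5, -9.2, -0.2]
opening: 0.0078
grip_force: 33.7
```

Request:
servo_tool:
  increments: [0.0002, 0.0005, 0, 0, 0.002, 0.0004, 0.0009, 0, 0, 0.002, 0.0004, 0.0009, 0, 0, 0.002]

```text
t: 9.22
position: [0.527, 0.0757, 0.1503]
ee_rot: [[-0.961, 0.277, -0.001], [0.277, 0.961, -0.006], [-0.001, -0.006, -1.0]]
wrist_force: [1.9, -8.2, 0.4]
opening: 0.0078
grip_force: 33.7
```

```bash
python3 -c "
from h import *
st()"
```

```text
t 9.2167 along 115.82 lat -1.11 z -0.89 yaw 73.91 Fu -8.33 Flat 1.24 Fz 0.4 M [-2.084 -0.429 -0.028] op 0.007772851953898186 u in tool [ 0.348  0.937 -0.006]
```

Request:
servo_tool:
  increments: [0.0002, 0.0005, 0, 0, 0.002, 0.0004, 0.0009, 0, 0, 0.002, 0.0004, 0.0009, 0, 0, 0.002]

```text
t: 9.47
position: [0.5269, 0.0763, 0.1503]
ee_rot: [[-0.961, 0.277, -0.001], [0.277, 0.961, -0.006], [-0.001, -0.006, -1.0]]
wrist_force: [2.6, -10.5, -0.1]
opening: 0.0079
grip_force: 33.6
```

```bash
python3 -c "
from h import *
st()"
```

```text
t 9.4667 along 116.36 lat -1.15 z -0.88 yaw 73.89 Fu -10.69 Flat 1.82 Fz -0.1 M [-2.212 -0.572 -0.014] op 0.007929836379317478 u in tool [ 0.349  0.937 -0.006]
```

Request:
servo_tool:
  increments: [0.0002, 0.0005, 0, 0, 0.002, 0.0004, 0.0009, 0, 0, 0.002, 0.0004, 0.0009, 0, 0, 0.002]

```text
t: 9.72
position: [0.5269, 0.0767, 0.1503]
ee_rot: [[-0.961, 0.278, -0.001], [0.278, 0.961, -0.007], [-0.001, -0.007, -1.0]]
wrist_force: [2.9, -10.2, 0.3]
opening: 0.0076
grip_force: 33.6
```

```bash
python3 -c "
from h import *
st()"
```

```text
t 9.7167 along 116.82 lat -1.16 z -0.89 yaw 73.87 Fu -10.4 Flat 2.09 Fz 0.3 M [-2.432 -0.591 -0.064] op 0.007622212252868537 u in tool [ 0.349  0.937 -0.007]
```

Request:
servo_tool:
  increments: [0.0002, 0.0005, 0, 0, 0.002, 0.0004, 0.0009, 0, 0, 0.002, 0.0005, 0.0014, 0, 0, 0.002, 0.0005, 0.0014, 0, 0, 0.002, 0.0005, 0.0014, 0, 0, 0.002]

```text
t: 10.13
position: [0.5268, 0.0774, 0.1503]
ee_rot: [[-0.96, 0.278, -0.001], [0.278, 0.96, -0.008], [-0.001, -0.008, -1.0]]
wrist_force: [2.4, -11.6, 0.2]
opening: 0.008
grip_force: 33.6
```

```bash
python3 -c "
from h import *
st()"
```

```text
t 10.1333 along 117.51 lat -1.19 z -0.92 yaw 73.83 Fu -11.77 Flat 1.53 Fz 0.2 M [-2.68  -0.648  0.015] op 0.007962270346958723 u in tool [ 0.35   0.937 -0.008]
```

Request:
servo_tool:
  increments: [0, 0, 0, 0, 0.002, 0, 0, 0, 0, 0.002, 0, 0, 0, 0, 0.002]

```text
t: 10.38
position: [0.5268, 0.0775, 0.1503]
ee_rot: [[-0.96, 0.278, -0.001], [0.278, 0.96, -0.008], [-0.001, -0.008, -1.0]]
wrist_force: [3.0, -12.2, 0.4]
opening: 0.0073
grip_force: 33.6
```

```bash
python3 -c "
from h import *
st()"
```

```text
t 10.3833 along 117.55 lat -1.2 z -0.94 yaw 73.83 Fu -12.44 Flat 2.08 Fz 0.4 M [-2.696 -0.668  0.039] op 0.007331094841661278 u in tool [ 0.35   0.937 -0.008]
```

Force is now about 12.2 N against 7.3 N drag, so contact is about 5 N. I'll ease the arm's push inside the drag band, then tighten.

Request:
servo_tool:
  increments: [-0.0004, -0.001, 0, 0, 0.002, -0.0007, -0.0019, 0, 0, 0.002, -0.0007, -0.0019, 0, 0, 0.002]

```text
t: 10.63
position: [0.5269, 0.0772, 0.1503]
ee_rot: [[-0.961, 0.277, -0.001], [0.277, 0.961, -0.005], [-0.001, -0.005, -1.0]]
wrist_force: [1.6, -8.4, 1.1]
opening: 0.0076
grip_force: 33.6
```

```bash
python3 -c "
from h import *
st()"
```

```text
t 10.6333 along 117.31 lat -1.14 z -0.87 yaw 73.9 Fu -8.53 Flat 1.01 Fz 1.1 M [-1.969 -0.487  0.024] op 0.007560389068834085 u in tool [ 0.348  0.937 -0.005]
```

Request:
servo_tool:
  increments: [0, 0, 0, 0.08, 0.002, 0, 0, 0, 0.16, 0.002, 0, 0, 0, 0.24, 0.002, 0, 0, 0, 0.32, 0.002, 0, 0, 0, 0.4, 0.002]

```text
t: 11.05
position: [0.5269, 0.0773, 0.1503]
ee_rot: [[-0.775, 0.632, -0.0], [0.632, 0.775, -0.005], [-0.003, -0.004, -1.0]]
wrist_force: [2.6, -9.5, -1.3]
opening: 0.008
grip_force: 33.7
```

```bash
python3 -c "
from h import *
st()"
```

```text
t 11.05 along 117.43 lat -1.1 z -0.86 yaw 50.81 Fu -9.72 Flat 1.89 Fz -1.3 M [-2.042 -0.42   0.149] op 0.008037899616203017 u in tool [ 0.688  0.725 -0.005]
```

Request:
servo_tool:
  increments: [0, 0, 0, 0.08, 0.002, 0, 0, 0, 0.16, 0.002, 0, 0, 0, 0.24, 0.002, 0, 0, 0, 0.32, 0.002, 0, 0, 0, 0.4, 0.002]

```text
t: 11.47
position: [0.5269, 0.0774, 0.1504]
ee_rot: [[-0.468, 0.884, -0.0], [0.884, 0.468, -0.005], [-0.005, -0.002, -1.0]]
wrist_force: [1.9, -9.1, -0.8]
opening: 0.0078
grip_force: 33.7
```

```bash
python3 -c "
from h import *
st()"
```

```text
t 11.4667 along 117.45 lat -1.05 z -0.83 yaw 27.89 Fu -9.19 Flat 1.19 Fz -0.8 M [-2.098 -0.387  0.131] op 0.007831283172910005 u in tool [ 0.916  0.4   -0.005]
```

Request:
servo_tool:
  increments: [0, 0, 0, 0.08, 0.002, 0, 0, 0, 0.16, 0.002, 0, 0, 0, 0.24, 0.002, 0, 0, 0, 0.32, 0.002, 0, 0, 0, 0.38, 0.002]

```text
t: 11.88
position: [0.527, 0.0773, 0.1504]
ee_rot: [[-0.107, 0.994, 0.001], [0.994, 0.107, -0.005], [-0.005, -0.0, -1.0]]
wrist_force: [2.4, -8.7, -1.6]
opening: 0.0075
grip_force: 33.7
```

```bash
python3 -c "
from h import *
st()"
```

```text
t 11.8833 along 117.4 lat -0.95 z -0.79 yaw 6.13 Fu -8.88 Flat 1.73 Fz -1.6 M [-2.242 -0.373  0.192] op 0.007480281683322042 u in tool [ 0.999  0.032 -0.005]
```

Request:
servo_tool:
  increments: [0, 0, 0, 0.03, 0.002, 0, 0, 0, 0.05, 0.002, 0, 0, 0, 0.05, 0.002]

```text
t: 12.13
position: [0.527, 0.0774, 0.1504]
ee_rot: [[-0.06, 0.998, 0.0], [0.998, 0.06, -0.005], [-0.005, 0.0, -1.0]]
wrist_force: [2.5, -9.4, -0.9]
opening: 0.0079
grip_force: 33.8
```

```bash
python3 -c "
from h import *
st()"
```

```text
t 12.1333 along 117.44 lat -0.98 z -0.84 yaw 3.45 Fu -9.53 Flat 1.77 Fz -0.9 M [-2.256 -0.443  0.261] op 0.007853443285072792 u in tool [ 1.    -0.015 -0.005]
```

Request:
servo_tool:
  increments: [0, 0, 0, 0.03, 0.002, 0, 0, 0, 0.05, 0.002, 0, 0, 0, 0.05, 0.002]

```text
t: 12.38
position: [0.5271, 0.0774, 0.1504]
ee_rot: [[-0.011, 1.0, 0.001], [1.0, 0.011, -0.005], [-0.005, 0.001, -1.0]]
wrist_force: [2.3, -9.1, -1.0]
opening: 0.0089
grip_force: 36.3
```

```bash
python3 -c "
from h import *
st()"
```

```text
t 12.3833 along 117.49 lat -0.88 z -0.82 yaw 0.65 Fu -9.25 Flat 1.62 Fz -1.0 M [-2.268 -0.403  0.505] op 0.008932898284510908 u in tool [ 0.998 -0.064 -0.005]
```

The stop is reached (torque up to 0.5 N m). I'll relieve twist and push, release, and rise.

Request:
servo_tool:
  increments: [-0.002, 0, 0, -0.04, 0.002, -0.0035, 0, 0, -0.05, 0.002, -0.0035, 0, 0, -0.05, 0.002]

```text
t: 12.63
position: [0.527, 0.0771, 0.1505]
ee_rot: [[-0.063, 0.998, 0.001], [0.998, 0.063, -0.001], [-0.001, 0.0, -1.0]]
wrist_force: [2.4, -5.4, -2.2]
opening: 0.008
grip_force: 33.5
```

```bash
python3 -c "
from h import *
st()"
```

```text
t 12.6333 along 117.15 lat -1.03 z -0.72 yaw 3.61 Fu -5.61 Flat 1.99 Fz -2.2 M [-1.32  -0.411  0.132] op 0.007955544981592644 u in tool [ 1.    -0.012 -0.001]
```

Request:
servo_tool:
  increments: [0, 0, 0, 0, 0.02, 0, 0, 0, 0, 0.04, 0, 0, 0, 0, 0.04, 0, 0, 0, 0, 0.04]

```text
t: 12.97
position: [0.5264, 0.0795, 0.1507]
ee_rot: [[-0.065, 0.998, -0.0], [0.998, 0.065, 0.001], [0.001, -0.0, -1.0]]
wrist_force: [-0.3, 0.5, 0.0]
opening: 0.0321
grip_force: 0.0
```

Request:
servo_tool:
  increments: [0, 0, -0.02, 0, 0.04, 0, 0, -0.05, 0, 0.04, 0, 0, -0.08, 0, 0.04, 0, 0, -0.1, 0, 0.04, 0, 0, -0.1, 0, 0.04]

```text
t: 13.38
position: [0.5289, 0.0793, 0.2547]
ee_rot: [[-0.064, 0.998, 0.008], [0.998, 0.064, 0.002], [0.002, 0.008, -1.0]]
wrist_force: [-0.1, 0.6, 0.1]
opening: 0.0399
grip_force: 0.0
```

```bash
python3 -c "
from h import *
st(); snap('wrist','w4')
im=cv2.imread('pics/w4.png')"
```

```text
t 13.3833 along 119.24 lat 1.09 z 103.5 yaw 3.68 Fu 0.57 Flat -0.1 Fz 0.1 M [-0.075  0.037  0.054] op 0.039878802578704416 u in tool [ 1.    -0.011  0.002]
```

View pics/w4.png

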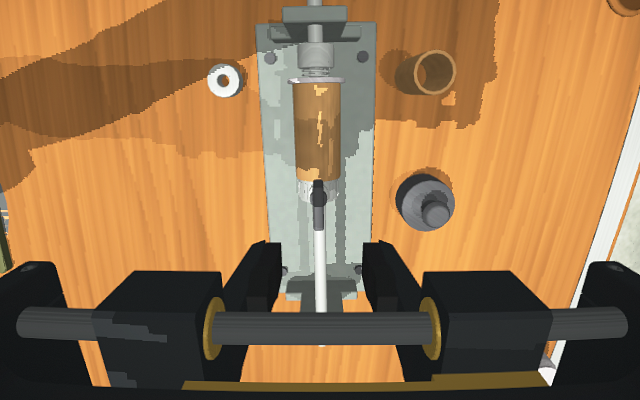

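The wing (318,182–230) lies along the shaft, the core (318,80–180) sits between collar and plate, and the loose things are untouched. The gripper is clear, so I'm handing in.

Request:
servo_tool:
  increments: [0, 0, 0, 0, 0.04, 0, 0, 0, 0, 0.04]

```text
t: 13.6
position: [0.5257, 0.0785, 0.2496]
ee_rot: [[-0.064, 0.998, -0.003], [0.998, 0.064, -0.0], [0.0, -0.003, -1.0]]
wrist_force: [0.4, 0.3, 0.6]
opening: 0.0396
grip_force: 0.0
```

```bash
python3 -c "
from h import *
print(hand_in())"
```

```text
the job is handed in; nothing more can be done
None
```

Job handed in at about 13.6 s: the collar was slid up until the core pressed the sprung plate with about 5 N (judged from wrist force), the set screw was turned back to its stop, the gripper is clear, and the loose things were not touched; no verdict was returned.

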